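# Count three brass bosses through the tray gate

### The arm

A 6-joint arm with a two-finger parallel gripper is mounted at the origin on the work surface. World frame = base frame: x ahead of the robot, y to its left, z up, the work surface at z = 0. Lengths are in m, angles in rad, forces in N, time in s.
With the tool pointing down it reaches from about 0.275 to 0.85 m from the base axis. Payload 19 kg.
Tool frame: the origin (TCP) lies between the finger pads; the fingertips stand 8 mm ahead of it and the grasp point (between the pads) lies 11 mm behind it; z points along the fingers, y is the line along which they close (so a half turn about z gives the same grasp; the last joint's range is limited). The gripper opens to 85 mm and grips with 20 to 120 N. Pads are 22 mm wide; open, the fingers measure 114 mm over their backs; the gripper's body (76 mm by 85 mm) begins 54 mm behind the grasp point. The pads swing forward as they close: fully open they stand 13 mm farther back than shut.
Start: joints at [-1.34, 0.15, 1.437, -0, 1.554, -0.134], TCP at [0.205, -0.537, 0.239] pointing down, gripper open.
Joint ranges: [-2.8, 2.8], [-0.68, 2.1], [0.12, 2.68], [-1.39, 4.53], [0.16, 2.79], [-2.81, 2.81]. Speed limits (rad/s): [1.89, 1.89, 2.22, 3.01, 3.01, 3.01].

### API

Orientations are given as a 3x3 rotation matrix whose columns are the frame's x, y, z axes.
In Python, from bench import status, cams, job gives the robot as it stands.
- The arm moves only by the shell command python3 -m handwheel 'ROWS' [OPENING] [FORCE]. ROWS is text: rows parted by semicolons, each of 4 numbers parted by spaces: the shift along the tool's x, y, z in mm, then the turn about the tool's z in rad. In form: tx ty tz turn; .... A call has 1 to 10 rows; each row shifts and turns the commanded pose from where the row before left it, along the tool's axes as they then stand; what a row does not reach is not made up. A row lasts 1/10 s, in which the tool goes at most 50 mm and 8.59 degrees, less where a joint would pass 70% of its speed; a pose out of reach is approached as far as the arm can. A call with a gripper value outside its range is refused whole. OPENING is the opening, from 0 (shut) to 1 (fully open), set as the call begins (- or left out, the last holds). The fingers move at their own pace and stop on an object; FORCE is the grip in N (left out, the last holds). Time passes only in rows, so rows that do not move let the fingers close. It gives the time, the measured TCP pose, the force, the opening and the grip force at its end, in the units of the state.
- status.get_obs(): the state, without advancing time (a new reading comes with each control period).
- cams.snapshot(name): name is "side" or "top" or "wrist"; returns a dict with "frame" (480x640x3 uint8, red, green, blue), "fovy" (degrees; the focal length in pixels is half the picture's height over the tangent of half this angle, whatever the lens; pixels are square), "cx", "cy" (the principal point, pixels), "k1" (the pictures are not rectified: a ray, as slopes to the right and down, at radius r is drawn at 1 + k1 r^2 times it, then the intrinsics apply), "R" (3x3) and "t" (3): a world point X has camera coordinates R X + t. Camera axes: x right, y down, z forward; pixel columns grow to the right and rows downward; lengths in m; the calibration is good to about 2 mm. A picture is of the moment at which its call begins. There is no depth.
- job.finish_job(): hands the job in; it is judged then, once.
The state is a dict: "clock": time; "q": joint angles; "qvel": joint speeds; "joint_torque": joint torques, N m; "ee_pos": TCP position; "tool_rot": TCP orientation; "ft_force": force on the tool from outside, world axes, zero at the start; "ft_torque": the same for the moment, N m; "gripper_width": finger opening in m; "grasp_force": force on a finger pad.
Only numpy, scipy, OpenCV 4.12 (cv2) and the standard library are available. Lean on these libraries where they do the work, as an engineer would, in place of code of your own. Each camera call takes 0.05 s, during which the arm holds its last target. There are 200 camera calls.

### The job

Count the set of three small round bosses off the counting tray: with the fingertips sweep them along the deck, one at a time, through the gate so that each drops through the slot into the drawer below. Only push them, never lift anything, and do not let two bosses crowd into the mouth of the gate together. The large round centrepiece and the L-shaped corner stay on the tray's deck, outside the gate, and the things standing and lying on the bench stay where they are.

Things in the scene. Friction and masses are not known exactly. Their poses are not given: they have to be found in the camera images.
- tray: wooden counting tray fixed to the bench. Origin at bench level; cloth-lined flat deck 55 mm above it, x -121 to +160 mm, y -165 to +165 mm, with rims 10 mm high, 8 mm thick. Gate and drop slot at the -x end, which points roughly at the robot. Two guide strips 10 mm high, 8 mm thick run straight from the side rims (near x = 0) in to the gate: a wide funnel. The rest of the deck is bare
- gate (a point): middle of the gate at deck level: a gap 40 mm wide (along y) between two wooden cheeks 10 mm high and 10 mm long (5 mm in x to either side of this point). Axes as the tray's; a boss goes through along -x. The slot's edge is at the cheeks' far end, 5 mm beyond this point: a boss drops once its centre is over that edge
- slot (a point): middle of the drop slot at deck level: an opening through the deck 40 mm long (x) and 44 mm wide (y), directly behind the gate, walled by 10 mm high strips on its other three sides. Under it is a shut drawer, its floor 50 mm below the deck
- boss_a_center (a point): a round brass boss for a book cover: a solid low disc, 28 mm across, 10 mm high, with straight sides up to 7 mm and a slightly domed top, about 35 g, loose on the tray's deck. Point at its centre, 5 mm above its flat underside. The three bosses are alike
- boss_b_center (a point): a round brass boss for a book cover: a solid low disc, 28 mm across, 10 mm high, with straight sides up to 7 mm and a slightly domed top, about 35 g, loose on the tray's deck. Point at its centre, 5 mm above its flat underside. The three bosses are alike
- boss_c_center (a point): a round brass boss for a book cover: a solid low disc, 28 mm across, 10 mm high, with straight sides up to 7 mm and a slightly domed top, about 35 g, loose on the tray's deck. Point at its centre, 5 mm above its flat underside. The three bosses are alike
- centrepiece: a large round brass centrepiece, 46 mm across, 14 mm high with a small knob in the middle, too wide for the gate; loose on the deck, origin at the centre of its underside
- corner: an L-shaped flat brass book corner, legs 36 mm and 14 mm wide, 6 mm thick, loose on the deck; origin at its underside, near the middle of the L
- jar: white paste jar, 80 mm across, 95 mm high, standing on the bench by the tray's +y side; origin under its centre
- brush: paste brush, 200 mm long, lying on the bench by the tray's +y side
- folder: white bone folder, a flat strip 172 x 22 x 4 mm lying on the bench by the tray's -y side; origin under its middle
- awl: awl with a dark wooden handle, 150 mm long, lying on the bench by the tray's -y side
- book: blue bound book, 200 x 140 x 24 mm, lying on the bench by the tray's -y side; origin under its middle
There are look-alikes about, which are no part of the job. What is shaped like the part that bears boss_b_center but blue or brown is not meant.

How it is judged:
By the outcome, as a careful person would: the job done as asked, in the order asked, and still so for the second after the job is handed in, with the robot touching nothing.
It also fails if it takes over 72 s, if anything falls off the work surface, if the arm or the gripper's body presses on something with over 40 N, if the wrist force passes 120 N, or if a joint passes its speed limit or range.

## Working session

There is one attempt and no reset: what is moved stays moved. The work goes in short steps, Python scripts to look and compute and a shell command to move; the robot and the scene stay as the last step left them, time stands still between calls to the robot, and variables do not carry over. Pictures are saved under pics/ and viewed, at most 12 in all, crops included, and the job is handed in when it is done.

```bash
mkdir -p pics; ls
python3 - <<'E'
from bench import status,cams
import cv2,numpy as np
for n in("top","side"):
    s=cams.snapshot(n); cv2.imwrite(f"pics/{n}0.png",s["frame"][:,:,::-1]); np.save(f"{n}0.npy",s,allow_pickle=True)
    print(n,s["fovy"],s["cx"],s["cy"],s["k1"],s["R"],s["t"])
o=status.get_obs();print(o["clock"],o["ee_pos"],o["tool_rot"],o["gripper_width"])
E
```

```text
pics
top 51.66123549972554 315.6018346151013 233.58383826818272 -0.006891409647265028 [[-0.01484031 -0.99975834  0.01621782]
 [-0.99738691  0.01365429 -0.07094303]
 [ 0.07070444 -0.01722826 -0.99734852]] [0.00273894 0.5594449  1.11169538]
side 57.47861962968839 316.4869438163382 238.66673886329752 0.024981369126379823 [[-0.88313591 -0.46902106 -0.00949814]
 [-0.2713983   0.52733028 -0.80514951]
 [ 0.38264073 -0.70847867 -0.59299582]] [0.52634775 0.21365202 0.63683708]
0.1 [ 0.20539322 -0.53682366  0.23874269] [[ 9.34080863e-01  3.57061465e-01  2.26577938e-04]
 [ 3.57060932e-01 -9.34080259e-01  1.24915147e-03]
 [ 6.57665835e-04 -1.08590636e-03 -9.99999194e-01]] 0.08590164914631455
```

View pics/top0.png

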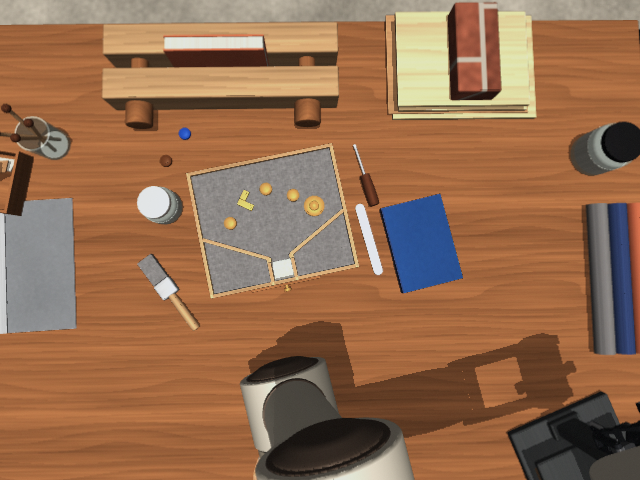

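The top view shows the tray with its gate near (283,260). There are three brass discs at (230,223), (265,188) and (293,195), the centrepiece with its knob at (314,205), and the L at (245,200). The look-alikes are the blue disc at (184,133) and the brown one at (166,160), both on the bench. I'll check this in a crop and measure.

```bash
cat > h.py <<'E'
import numpy as np,cv2
def intr(s):
    f=240/np.tan(np.radians(s["fovy"])/2); return np.array([[f,0,s["cx"]],[0,f,s["cy"]],[0,0,1.]]),np.array([s["k1"],0,0,0,0.])
def ray(s,uv):
    K,_=intr(s);k1=s["k1"]
    d=np.array([(uv[0]-K[0,2])/K[0,0],(uv[1]-K[1,2])/K[0,0]]);u=d.copy()
    for _ in range(20):u=d/(1+k1*(u@u))
    R,t=np.array(s["R"]),np.array(s["t"]); return -R.T@t, R.T@np.array([*u,1])
def px2w(s,uv,z):
    c,d=ray(s,uv); return c+d*(z-c[2])/d[2]
def w2px(s,X):
    p=np.array(s["R"])@np.array(X)+s["t"];u=p[:2]/p[2];u=u*(1+s["k1"]*(u@u));K,_=intr(s);return K[0,0]*u+K[:2,2]
def brass(s):
    h=cv2.cvtColor(s["frame"],cv2.COLOR_RGB2HSV); m=cv2.inRange(h,(12,140,120),(32,255,255))
    return m
def blobs(m,a=40):
    n,l,st,c=cv2.connectedComponentsWithStats(m); return [(c[i],st[i]) for i in range(1,n) if st[i][4]>a]
E
python3 - <<'E'
from h import *
s=np.load("top0.npy",allow_pickle=True).item()
f=s["frame"];m=brass(s)
m[:140]=0;m[300:]=0;m[:,:180]=0;m[:,365:]=0
h=cv2.cvtColor(f,cv2.COLOR_RGB2HSV)
for c,st in blobs(m,30): print(c.round(1),st,h[int(c[1]),int(c[0])],px2w(s,c,.060).round(4))
a=cv2.resize(f[140:305,150:370],None,fx=3.6,fy=3.6,interpolation=cv2.INTER_CUBIC);cv2.imwrite("pics/crop0.png",a[:,:,::-1])
E
```

```text
[269.5 219.2] [ 180  140  185  160 9832] [ 12   9 139] [0.5898 0.0965 0.06  ]
[265.3 188.4] [260 183  12  12  95] [ 24 133 222] [0.6583 0.1052 0.06  ]
[292.4 194.3] [287 189  12  12  91] [ 24 133 223] [0.6443 0.0455 0.06  ]
[313.7 204.9] [304 196  20  20 276] [ 23 137 222] [ 0.6201 -0.0012  0.06  ]
[229.5 222.7] [224 217  12  12  91] [ 23 136 223] [0.5832 0.1843 0.06  ]
```

View pics/crop0.png

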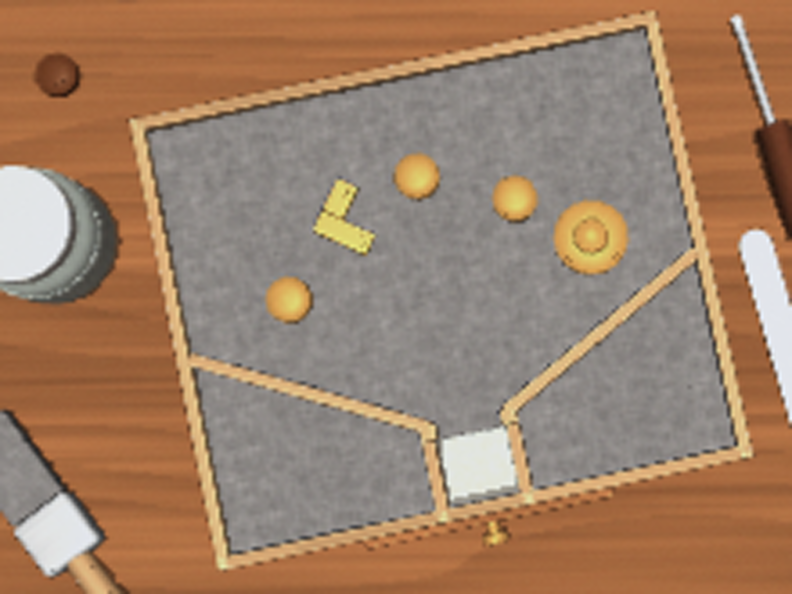

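View pics/side0.png

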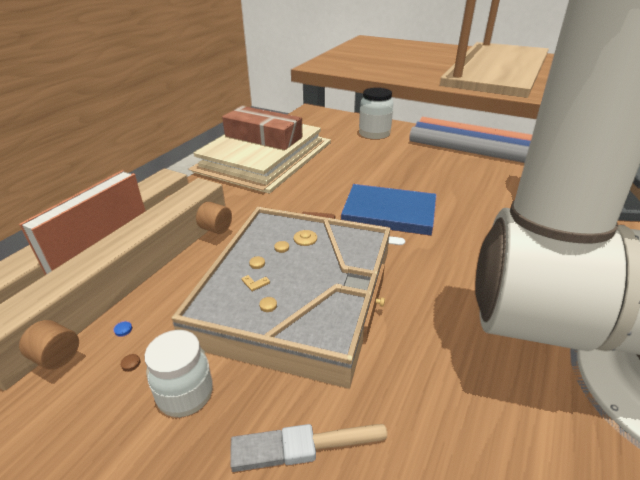

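The crop shows three plain brass domes at crop pixels (417,175), (515,198) and (289,300), the knobbed centrepiece at (591,237), and the L at (345,218). The white slot is at (478,465), with the gate just above it. Next I'll get the tray pose from its rim corners and express everything in tray axes.

```bash
cat >> h.py <<'E'
def tray():
    s=np.load("top0.npy",allow_pickle=True).item()
    c=np.array([(132,122),(653,14),(750,452),(222,566)])/3.6-.36+[150,140]
    W=np.array([px2w(s,p,.065)[:2] for p in c])
    T=np.array([(.168,.173),(.168,-.173),(-.129,-.173),(-.129,.173)])
    d=T-T.mean(0);w=W-W.mean(0)
    a=np.arctan2((d[:,0]*w[:,1]-d[:,1]*w[:,0]).sum(),(d*w).sum())
    R=np.array([[np.cos(a),-np.sin(a)],[np.sin(a),np.cos(a)]])
    o=W.mean(0)-R@T.mean(0)
    return a,R,o,(W-o)@R-T
E
python3 - <<'E'
from h import *
a,R,o,r=tray();print(a,o,(r*1e3).round(1))
s=np.load("top0.npy",allow_pickle=True).item()
T=lambda p:((p[:2]-o)@R*1e3).round(1)
for n,u,z in[("boss1",(265.3,188.4),.06),("boss2",(292.4,194.3),.06),("boss3",(229.5,222.7),.06),("cp",(313.7,204.9),.062)]:print(n,T(px2w(s,u,z)))
for n,p,z in[("slotA",(442,440),.055),("slotB",(512,428),.055),("slotC",(520,488),.055),("slotD",(447,500),.055),("cheekL",(430,430),.065),("cheekR",(508,413),.065),("Ljoin",(190,358),.065),("Rjoin",(695,255),.065),("Lcorner",(345,218),.058)]:
  print(n,T(px2w(s,np.array(p)/3.6-.36+[150,140],z)))
# two-view check of boss via side
q=np.load("side0.npy",allow_pickle=True).item()
for u in[(265.3,188.4),(292.4,194.3),(229.5,222.7)]: print(w2px(q,px2w(s,u,.06)))
E
```

```text
0.19765043023842413 [0.57005526 0.0871565 ] [[-10.2  -9.7]
 [-10.7  10.1]
 [ 10.4  10. ]
 [ 10.6 -10.4]]
boss1 [90.1  0.4]
boss2 [ 64.7 -55.5]
boss3 [32.  92.8]
cp [ 31.5 -96.5]
slotA [-71.9  18.6]
slotB [-73.7 -24.7]
slotC [-110.6  -21.9]
slotD [-108.3   23.1]
cheekL [-64.8  23.8]
cheekR [-64.6 -24.5]
Ljoin [  8.5 156.9]
Rjoin [   5.8 -156.2]
Lcorner [73.8 48.7]
[257.46353573 262.3886694 ]
[281.79580396 246.41727145]
[268.6692374 304.5391487]
```

The rim fit shows the given deck dimensions are outer ones. In tray mm, the slot edge is at about x = -71 and the gate is at about (-66, -1). The bosses are at (90,0), (65,-55) and (32,93), and the side view agrees. I'll push with the two fingers about 9 mm apart, so the boss sits cradled between them, and move along tool -x.

```bash
cat > go.py <<'E'
# go.py x y z(mm world TCP) dir(deg: push direction in tray frame, 180 = through gate; pushed by tool -x)
import sys
from h import *
from bench import status
x,y,z,d=map(float,sys.argv[1:5]);a,R,o,_=tray();ob=status.get_obs()
M=np.array(ob["tool_rot"]);yaw=np.arctan2(M[1,0],M[0,0])
want=a+np.radians(d)+np.pi;dw=(want-yaw+np.pi)%(2*np.pi)-np.pi
p=np.r_[o+R@[x/1e3,y/1e3],z/1e3];g=p-ob["ee_pos"]
c,s=np.cos(want),np.sin(want)
print("clock %.1f"%ob["clock"],"now tray",((ob["ee_pos"][:2]-o)@R*1e3).round(1),"z",round(ob["ee_pos"][2]*1e3,1),"dir",round(np.degrees(yaw-a)-180,1),"w",round(ob["gripper_width"]*1e3,1))
print("turn",round(-dw,3),"then shift",np.round([1e3*(c*g[0]+s*g[1]),1e3*(s*g[0]-c*g[1]),-1e3*g[2]],1))
E
python3 go.py 126 0 110 180
```

```text
clock 0.1 now tray [-480.1 -540.2] z 238.7 dir -170.4 w 85.9
turn 0.167 then shift [ 606.1 -540.2  128.7]
```

```bash
python3 -m handwheel '0 0 0 0.084; 0 0 0 0.083; 34 -30 0 0; 34 -30 0 0; 34 -30 0 0; 34 -30 0 0; 34 -30 0 0; 34 -30 0 0; 34 -30 0 0; 34 -30 0 0' 0.1 20 && python3 -m handwheel '34 -30 0 0; 34 -30 0 0; 34 -30 0 0; 34 -30 0 0; 34 -30 0 0; 34 -30 0 0; 34 -30 0 0; 34 -30 20 0; 30 -30 30 0; 0 0 0 0' && python3 go.py 126 -1 67 180
```

```text
clock: 1.1
ee_pos: [0.4253, -0.2467, 0.2392]
tool_rot: [[0.981, 0.196, -0.0], [0.196, -0.981, -0.0], [-0.0, -0.0, -1.0]]
ft_force: [-2.3, -2.4, -0.1]
gripper_width: 0.0086
grasp_force: 0.0
clock: 2.1
ee_pos: [0.6668, 0.0782, 0.1848]
tool_rot: [[0.98, 0.2, -0.007], [0.2, -0.98, 0.001], [-0.007, -0.002, -1.0]]
ft_force: [-3.0, -1.9, -0.5]
gripper_width: 0.0085
grasp_force: 0.0
clock 2.1 now tray [ 93.1 -27.8] z 184.8 dir -179.8 w 8.5
turn 0.004 then shift [ 32.9 -26.8 117.8]
```

```bash
python3 -m handwheel '0 0 0 0;0 0 0 0;0 0 0 0' >/dev/null; python3 go.py 126 -1 100 180
python3 - <<'E'
from h import *
from bench import cams
for n in("wrist","top"):
    s=cams.snapshot(n);np.save(n+"1.npy",s,allow_pickle=True);cv2.imwrite(f"pics/{n}1.png",s["frame"][:,:,::-1])
E
```

```text
clock 2.4 now tray [ 92.1 -32.7] z 192.0 dir -180.1 w 8.8
turn -0.001 then shift [ 33.9 -31.7  92. ]
```

View pics/wrist1.png

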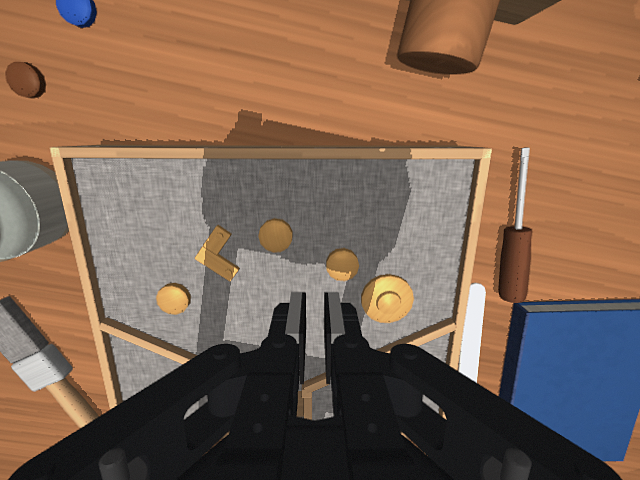

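The wrist view shows the fingers slightly apart, with bosses at (275,236), (342,263) and (173,298), the centrepiece at (388,298), and the L at (218,253). I'll cross-check the boss positions from this view before going down behind boss 1.

```bash
python3 - <<'E'
from h import *
s=np.load("wrist1.npy",allow_pickle=True).item();a,R,o,_=tray()
for u,z in[((275,236),.06),((342,263),.06),((173,298),.06),((388,298),.062),((239,275),.06),((456,325),.065),((101,327),.065),((490,152),.065),((55,152),.065)]:print(((px2w(s,u,z)[:2]-o)@R*1e3).round(1))
E
python3 -m handwheel '17 -16 30 0; 17 -16 30 0; 0 0 30 0;0 0 0 0; 0 0 0 0; 0 0 0 0'; python3 go.py 126 -1 67 180
```

```text
[91.8  0.1]
[ 67.7 -55.8]
[35.4 91.5]
[ 35.6 -96.4]
[56.9 32.3]
[  10.6 -157.3]
[ 10.  155.9]
[ 158.2 -164. ]
[159.  160.2]
clock: 3.1
ee_pos: [0.6946, 0.1119, 0.1031]
tool_rot: [[0.981, 0.196, 0.003], [0.196, -0.981, 0.0], [0.003, 0.0, -1.0]]
ft_force: [-3.0, -1.9, 0.2]
gripper_width: 0.0083
grasp_force: 0.0
clock 3.1 now tray [127.   -0.2] z 103.1 dir -180.0 w 8.3
turn -0.001 then shift [-1.   0.8 36.1]
```

```bash
python3 -m handwheel '0 0 15 0; 0 0 14 0; 0 0 4 0; 0 0 3 0; 0 0 0 0; 0 0 0 0'; python3 go.py 60 -1 67 180
```

```text
clock: 3.7
ee_pos: [0.694, 0.1125, 0.0648]
tool_rot: [[0.98, 0.197, 0.0], [0.197, -0.98, 0.0], [0.0, -0.0, -1.0]]
ft_force: [-3.2, -0.9, 0.5]
gripper_width: 0.0087
grasp_force: 0.0
clock 3.7 now tray [126.5   0.5] z 64.8 dir -180.0 w 8.7
turn 0.0 then shift [-66.5   1.5  -2.2]
```

```bash
python3 -m handwheel '-6 0.5 -1 0; -10 0.5 0 0; -10 0.5 0 0; -10 0 0 0; -10 0 0 0; -10 0 0 0; -10 0 0 0; -10 0 0 0; -8 0 0 0; -5 0 0 0'; python3 -m handwheel '-3 0 0 0; 0 0 0 0'; python3 go.py -51 -1 66 180;python3 - <<'E'
from h import *
from bench import cams
s=cams.snapshot("wrist");cv2.imwrite(f"pics/wrist2.png",s["frame"][:,:,::-1])
E
```

```text
clock: 4.7
ee_pos: [0.6061, 0.0934, 0.0655]
tool_rot: [[0.981, 0.197, -0.0], [0.197, -0.981, 0.0], [-0.0, -0.0, -1.0]]
ft_force: [-2.8, -1.4, 0.2]
gripper_width: 0.0086
grasp_force: 0.2
clock: 4.9
ee_pos: [0.6038, 0.0929, 0.0655]
tool_rot: [[0.981, 0.196, -0.0], [0.196, -0.981, 0.0], [-0.0, -0.0, -1.0]]
ft_force: [-2.7, -0.3, -0.1]
gripper_width: 0.0087
grasp_force: 0.0
clock 4.9 now tray [34.2 -1. ] z 65.5 dir -180.0 w 8.7
turn 0.0 then shift [-85.2  -0.   -0.5]
```

View pics/wrist2.png

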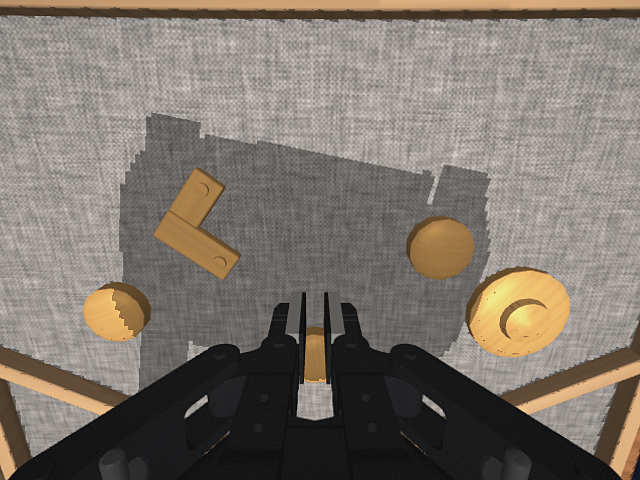

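Boss 1 is visible at (315,355), between and ahead of the fingers, so the cradle holds. I'll push it on through the gate.

```bash
python3 -m handwheel '-6 0 0 0; -10 0 0 0; -10 0 0 0; -10 0 0 0; -10 0 0 0; -10 0 0 0; -8 0 0 0; -6 0 0 0; -6 0 0 0; -5 0 0 0'; python3 -m handwheel '-4 0 0 0; -1 0 0 0; 0 0 0 0'; python3 go.py -51 -1 66 180;python3 - <<'E'
from h import *
from bench import cams
v=[]
for n in("top","side"):
    s=cams.snapshot(n);f=s["frame"]
    c=f[140:305,150:370] if n=="top" else f[200:370,170:400]
    v.append(cv2.resize(c,(396,297)))
cv2.imwrite("pics/v3.png",np.hstack(v)[:,:,::-1])
E
```

```text
clock: 5.95
ee_pos: [0.5242, 0.0769, 0.0655]
tool_rot: [[0.981, 0.196, 0.0], [0.196, -0.981, 0.0], [0.0, -0.0, -1.0]]
ft_force: [-3.2, -2.7, 0.8]
gripper_width: 0.0082
grasp_force: 0.2
clock: 6.25
ee_pos: [0.5196, 0.076, 0.0655]
tool_rot: [[0.981, 0.196, 0.0], [0.196, -0.981, 0.0], [0.0, -0.0, -1.0]]
ft_force: [-3.8, -0.9, -0.2]
gripper_width: 0.0085
grasp_force: 0.0
clock 6.2 now tray [-51.6  -1.1] z 65.5 dir -180.0 w 8.5
turn 0.0 then shift [ 0.6 -0.1 -0.5]
```

View pics/v3.png

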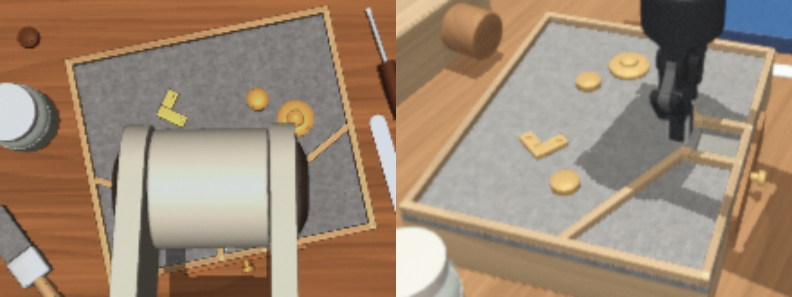

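The fingers are at the gate mouth and boss 1 is no longer on the visible deck. I'll lift, head for boss 2, and check the slot on the way.

```bash
python3 -m handwheel '12 0 0 0; 8 0 -25 0; 20 0 -30 0; 30 0 0 0; 40 0 0 0; 0 0 0 0;0 0 0 0'>/dev/null; python3 go.py 97.5 -75 110 148;python3 - <<'E'
from h import *
from bench import cams
v=[]
for n in("top","side"):
    s=cams.snapshot(n);f=s["frame"];np.save(n+"4.npy",s,allow_pickle=True)
    c=f[140:305,150:370] if n=="top" else f[220:320,300:400]
    v.append(cv2.resize(c,(396,297)))
cv2.imwrite("pics/v4.png",np.hstack(v)[:,:,::-1])
E
```

```text
clock 7.0 now tray [58.3 -0.9] z 119.4 dir -180.0 w 8.3
turn 0.559 then shift [72.5 42.   9.4]
```

View pics/v4.png

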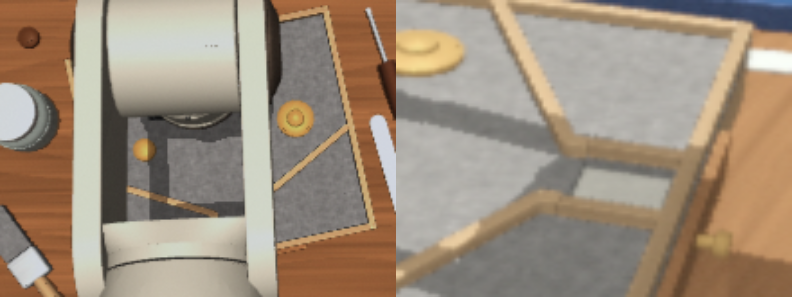

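The slot and gate mouth are clear, so boss 1 has dropped through. Boss 2 next.

```bash
python3 -m handwheel '0 0 0 0.14; 0 0 0 0.14; 0 0 0 0.14; 0 0 0 0.139; 24 14 0 0; 24 14 0 0; 24 14 0 0; 0 0 10 0;0 0 0 0;0 0 0 0' >/dev/null; python3 go.py 97.5 -75 66 148
```

```text
clock 8.2 now tray [ 96.4 -74.1] z 110.6 dir -212.0 w 8.7
turn -0.0 then shift [ 1.4  0.1 44.6]
```

```bash
python3 -m handwheel '0 0 20 0; 0 0 15 0; 0 0 7 0; 0 0 3 0; 0 0 0 0; 0 0 0 0; -5 0 0 0; -10 0 0 0; -10 0 0 0; -10 0 0 0' ; python3 -m handwheel '-10 0 0 0; -10 0 0 0; -10 0 0 0; -10 0 0 0; -10 0 0 0; -10 0 0 0;-8 0 0 0; -5 0 0 0; -3 0 0 0; 0 0 0 0'; python3 go.py 20 0 66 180
python3 - <<'E'
from h import *
from bench import cams
s=cams.snapshot("side");np.save("side5.npy",s,allow_pickle=True);f=s["frame"]
w=cams.snapshot("wrist")["frame"]
cv2.imwrite("pics/v5.png",np.hstack([cv2.resize(f[200:370,170:400],(396,297)),cv2.resize(w,(396,297))])[:,:,::-1])
E
```

```text
clock: 9.15
ee_pos: [0.6462, 0.0456, 0.0656]
tool_rot: [[0.936, -0.353, 0.0], [-0.353, -0.936, 0.0], [0.0, -0.0, -1.0]]
ft_force: [-2.9, -1.5, 0.9]
gripper_width: 0.0088
grasp_force: 0.2
clock: 10.15
ee_pos: [0.576, 0.0722, 0.0655]
tool_rot: [[0.936, -0.353, -0.0], [-0.353, -0.936, 0.0], [-0.0, -0.0, -1.0]]
ft_force: [-3.3, -1.7, -0.0]
gripper_width: 0.0086
grasp_force: 0.0
clock 10.2 now tray [  2.9 -15.8] z 65.5 dir -212.0 w 8.6
turn -0.559 then shift [ 17.1 -15.8  -0.5]
```

View pics/v5.png

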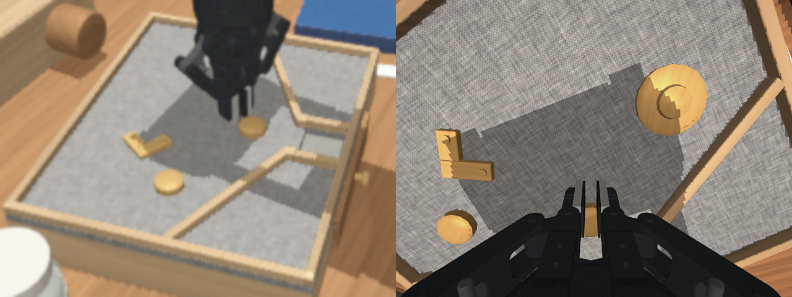

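Boss 2 is seated ahead of the fingers, at about tray (-18,-3). I'll back off, square up, and push it straight through.

```bash
python3 -m handwheel '15 0 0 0; 5 0 0 0; 0 0 0 -0.14; 0 0 0 -0.14; 0 0 0 -0.14; 0 0 0 -0.139; 0 0 0 0;0 0 0 0' >/dev/null; python3 go.py 17 -2 66 180
```

```text
clock 11.1 now tray [ 20.  -26.6] z 65.4 dir -180.3 w 8.7
turn -0.004 then shift [ -3.  -24.6  -0.6]
```

```bash
python3 -m handwheel '0 -12 0 -0.004; 0 -12.6 0 0; 0 0 0 0; -8 0 0 0; -8 0 0 0; -8 0 0 0; -8 0 0 0; -8 0 0 0; -8 0 0 0; -7 0 0 0' ; python3 -m handwheel '-6 0 0 0; -5 0 0 0; -4 0 0 0; -2 0 0 0; 0 0 0 0'; python3 go.py -51 -2 66 180
```

```text
clock: 12.05
ee_pos: [0.5354, 0.0779, 0.0655]
tool_rot: [[0.98, 0.2, 0.0], [0.2, -0.98, 0.0], [0.0, -0.0, -1.0]]
ft_force: [-3.2, -1.6, -0.6]
gripper_width: 0.0085
grasp_force: 0.1
clock: 12.55
ee_pos: [0.5193, 0.0747, 0.0655]
tool_rot: [[0.98, 0.2, -0.0], [0.2, -0.98, 0.0], [-0.0, -0.0, -1.0]]
ft_force: [-3.6, -1.6, -0.1]
gripper_width: 0.0087
grasp_force: 0.0
clock 12.6 now tray [-52.2  -2.3] z 65.5 dir -179.8 w 8.7
turn 0.004 then shift [ 1.2 -0.3 -0.5]
```

```bash
python3 -m handwheel '12 0 0 0; 8 0 -25 0; 20 0 -30 0; 30 0 0 -0.1; 30 0 0 -0.1; 0 0 0 -0.14; 0 0 0 -0.14; 0 0 0 -0.14; 0 0 0 -0.14; 0 0 0 -0.14'>/dev/null; python3 -m handwheel '0 0 0 -0.14;0 0 0 0;0 0 0 0' >/dev/null; python3 go.py 52 124 110 240;python3 - <<'E'
from h import *
from bench import cams,status
print(status.get_obs()["q"])
v=[]
for n in("wrist","side"):
    s=cams.snapshot(n);f=s["frame"];np.save(n+"6.npy",s,allow_pickle=True)
    c=f if n=="wrist" else f[200:370,170:400]
    v.append(cv2.resize(c,(396,297)))
cv2.imwrite("pics/v6.png",np.hstack(v)[:,:,::-1])
E
```

```text
clock 13.8 now tray [47.9  1.2] z 120.3 dir -120.4 w 8.4
turn -0.007 then shift [108.4 -57.9  10.3]
[3.37751465e-02 3.16229826e-01 1.47865548e+00 1.00505472e-04
 1.34692166e+00 3.67135083e-01]
```

View pics/v6.png

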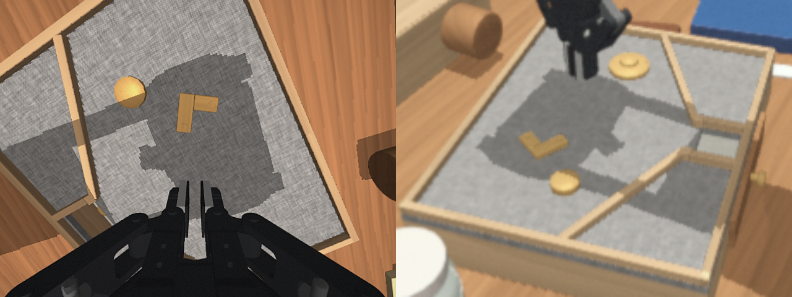

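Boss 2 has dropped: the slot and mouth are clear. Boss 3 is at wrist crop (130,92), unmoved. I'll go behind it.

```bash
python3 -m handwheel '36 -19 0 -0.007; 36 -19 0 0; 36 -19 0 0; 0 0 10 0; 0 0 0 0;0 0 0 0' >/dev/null; python3 go.py 52 124 66 240
```

```text
clock 14.6 now tray [ 52.1 122.6] z 110.3 dir -119.9 w 8.7
turn 0.002 then shift [ 1.2 -0.8 44.3]
```

```bash
python3 -m handwheel '0 -1 20 0; 0 0 15 0; 0 0 6 0; 0 0 3 0; 0 0 0 0; 0 0 0 0; -5 0 0 0; -10 0 0 0; -10 0 0 0; -10 0 0 0' ; python3 -m handwheel '-10 0 0 0; -10 0 0 0; -10 0 0 0; -10 0 0 0; -10 0 0 0; -10 0 0 0;-10 0 0 0; -8 0 0 0; -4 0 0 0; -2 0 0 0'; python3 -m handwheel '0 0 0 0';python3 go.py 20 0 66 180
python3 - <<'E'
from h import *
from bench import cams
s=cams.snapshot("side");f=s["frame"]
w=cams.snapshot("wrist")["frame"]
cv2.imwrite("pics/v7.png",np.hstack([cv2.resize(f[200:370,170:400],(396,297)),cv2.resize(w,(396,297))])[:,:,::-1])
E
```

```text
clock: 15.55
ee_pos: [0.5847, 0.1843, 0.0666]
tool_rot: [[0.317, 0.949, 0.0], [0.949, -0.317, 0.0], [0.0, 0.0, -1.0]]
ft_force: [-3.4, -1.5, 0.4]
gripper_width: 0.0081
grasp_force: 0.2
clock: 16.55
ee_pos: [0.5584, 0.1052, 0.0665]
tool_rot: [[0.317, 0.948, 0.0], [0.948, -0.317, 0.0], [0.0, 0.0, -1.0]]
ft_force: [-3.0, -0.3, -0.1]
gripper_width: 0.0087
grasp_force: 0.2
clock: 16.65
ee_pos: [0.5584, 0.1055, 0.0665]
tool_rot: [[0.317, 0.949, -0.0], [0.949, -0.317, 0.0], [0.0, -0.0, -1.0]]
ft_force: [-2.5, -1.5, -0.0]
gripper_width: 0.0087
grasp_force: 0.0
clock 16.6 now tray [-7.8 20.3] z 66.5 dir -119.8 w 8.7
turn 1.051 then shift [27.8 20.3  0.5]
```

View pics/v7.png

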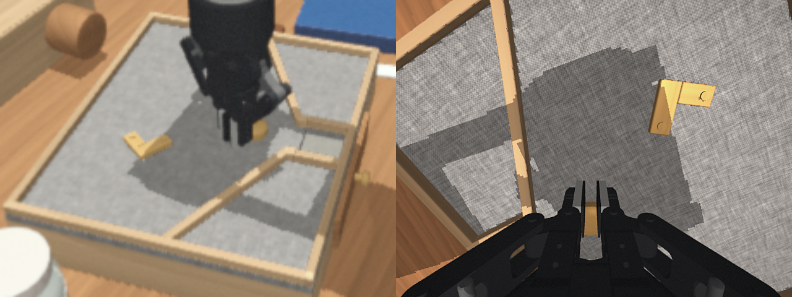

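Boss 3 is seated at about (-20,-1). Same manoeuvre: back off, square up, and push through.

```bash
python3 -m handwheel '15 0 0 0; 5 0 0 0; 0 0 0 0.14; 0 0 0 0.14; 0 0 0 0.14; 0 0 0 0.14; 0 0 0 0.14; 0 0 0 0.14;0 0 0 0.14; 0 0 0 0.07' >/dev/null;  python3 -m handwheel '18 0 0 0; 0 0 0 0;0 0 0 0' >/dev/null; python3 go.py 19 -1 66 180
```

```text
clock 18.1 now tray [19.9 38. ] z 66.1 dir -179.9 w 8.4
turn 0.002 then shift [-0.9 39.   0.1]
```

```bash
python3 -m handwheel '0 20 0 0.002; 0 19 0 0; 0 0 0 0; -8 0 0 0; -8 0 0 0; -8 0 0 0; -8 0 0 0; -8 0 0 0; -8 0 0 0; -7 0 0 0' ; python3 -m handwheel '-6 0 0 0; -5 0 0 0; -4 0 0 0; -2 0 0 0; 0 0 0 0'; python3 go.py -51 -1 66 180
```

```text
clock: 19.05
ee_pos: [0.5354, 0.0791, 0.0665]
tool_rot: [[0.981, 0.196, 0.0], [0.196, -0.981, 0.0], [0.0, -0.0, -1.0]]
ft_force: [-2.7, -0.9, -0.4]
gripper_width: 0.0087
grasp_force: 0.1
clock: 19.55
ee_pos: [0.5193, 0.0758, 0.0664]
tool_rot: [[0.981, 0.195, -0.0], [0.195, -0.981, 0.0], [-0.0, -0.0, -1.0]]
ft_force: [-4.2, -0.8, -0.3]
gripper_width: 0.0082
grasp_force: 0.0
clock 19.6 now tray [-52.   -1.2] z 66.4 dir -180.1 w 8.2
turn -0.001 then shift [ 1.  -0.2  0.4]
```

```bash
python3 -m handwheel '12 0 0 0; 8 0 -25 0; 20 0 -40 0; 0 30 -40 0; 0 45 -20 0; 0 45 0 0; 0 45 0 0; 0 45 0 0; 0 45 0 0; 0 45 0 0'>/dev/null; python3 -m handwheel '0 45 0 0; 0 45 0 0;0 0 0 0;0 0 0 0'
python3 - <<'E'
from h import *
from bench import cams
v=[]
for n in("top","side"):
    s=cams.snapshot(n);f=s["frame"]
    c=f[140:305,150:370] if n=="top" else f[200:370,170:400]
    v.append(cv2.resize(c,(396,297)))
cv2.imwrite("pics/v8.png",np.hstack(v)[:,:,::-1])
E
```

```text
clock: 20.95
ee_pos: [0.635, -0.3001, 0.1904]
tool_rot: [[0.981, 0.194, -0.001], [0.194, -0.981, 0.001], [-0.001, -0.001, -1.0]]
ft_force: [-2.7, -0.7, 0.6]
gripper_width: 0.0082
grasp_force: 0.0
```

View pics/v8.png

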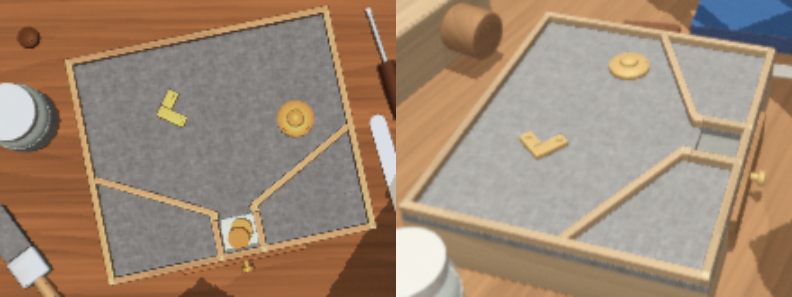

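The deck holds only the centrepiece and the L, both unmoved. The bosses lie piled in the drawer under the slot, at (240,233), below deck level, and the robot is clear of everything.

```bash
python3 -c "
from bench import job;print(job.finish_job())"
```

```text
the job is handed in; nothing more can be done
None
```

I swept the three bosses one at a time through the gate, and all are off the deck and in the drawer (the last picture shows two, the third presumably under them); the centrepiece and corner stayed put, and I handed the job in at about 21 s.

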